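# Grade polished bushes by diameter into the row tray and shut its keeper

## Robot

A 7-joint arm with a two-finger parallel gripper is mounted at the origin on a cart in front of the work surface, level with it; the furniture and walls round the work are solid. World frame = base frame: x ahead of the robot, y to its left, z up, the work surface at z = 0. Lengths are in mm, angles in rad, forces in N, time in s.
With the tool pointing down it reaches from about 400 to 875 mm from the base axis. Payload 4.4 kg.
Tool frame: the origin (TCP) lies on the centre line of the jaws, within the pads' length; the fingertips stand 14 mm ahead of it and the grasp point (between the pads) lies 5 mm behind it (tips_ahead is the distance from the TCP to the fingertips, in mm); z points along the fingers, y is the line along which they close (so a half turn about z gives the same grasp; the last joint's range is limited). The gripper opens to 85 mm and grips with 20 to 120 N. Pads are 22 mm wide; open, the fingers measure 114 mm over their backs; the gripper's body (76 mm by 85 mm) begins 54 mm behind the grasp point. The pads swing forward as they close: fully open they stand 13 mm farther back than shut.
Start: joints at [1.173, 0.628, 0.038, 1.517, -0.027, 0.996, -0.02], TCP at [211.763, -614.552, 207.413] pointing down, gripper open.
Joint ranges: [-3.06, 3.06], [-0.37, 2.12], [-1.25, 1.32], [0.18, 2.47], [-1.1, 4.24], [0.23, 1.98], [-2.94, 2.94]. Speed limits (rad/s): [2.57, 2.57, 3.14, 3.14, 3.14, 3.14, 3.14].

## Interface

Orientations are given as [roll, pitch, yaw] about the fixed x, y, z axes, in that order (R = Rz(yaw) Ry(pitch) Rx(roll)).
In Python, from cell import * gives the robot as it stands.
- The arm moves only by the tool move_arm, never from a script. Its argument "rows" is text: rows parted by semicolons, each of 7 numbers parted by spaces: the shift along the tool's x, y, z scaled (see below), then the turn, a rotation vector about the tool's x, y, z scaled (see below), then the closure, from -1 (fully open) to 1 (shut). A call has 1 to 12 rows; each row is the pose to reach, as a shift and turn from the pose commanded when the call began, along the tool's axes at that moment; what a row does not reach only later rows make up. The controller multiplies each number of a shift by 0.3 m and each number of a turn by pi/2 rad. A row lasts 1/12 s, in which the tool goes at most 41.7 mm and 7.16 degrees, less where a joint would pass 70% of its speed; a pose out of reach is approached as far as the arm can. A call with a number of a shift or a turn outside -1 to 1 is refused whole. A call with a gripper value outside its range is refused whole. The fingers move at their own pace and stop on an object; the grip force is fixed at half the most. Time passes only in rows, so rows that repeat a pose let the fingers close. It gives the time, the measured TCP pose, the force, the opening and the grip force at its end, in the units of the state.
- read_state(): the state, without advancing time (a new reading comes with each control period).
- get_image(name): name is "side" or "top"; returns a dict with "img" (480x640x3 uint8, red, green, blue), "vfov" (degrees; the focal length in pixels is half the picture's height over the tangent of half this angle, whatever the lens; pixels are square), "cx", "cy" (the principal point, pixels), "k1" (the pictures are not rectified: a ray, as slopes to the right and down, at radius r is drawn at 1 + k1 r^2 times it, then the intrinsics apply), "extrinsics" (4x4, takes a point from camera to world coordinates). Camera axes: x right, y up, looking along -z (the intrinsics and any distortion apply to the point x, -y, -z); pixel columns grow to the right and rows downward; lengths in mm; the calibration is good to about 2 mm. A picture is of the moment at which its call begins. There is no depth.
- finish_job(): hands the job in; it is judged then, once.
The state is a dict: "clock": time; "qpos": joint angles; "qd": joint speeds; "tau": joint torques, N m; "eef_pos": TCP position; "tool_rot": TCP orientation; "force": force on the tool from outside, world axes, zero at the start; "torque": the same for the moment, N m; "width": finger opening in mm; "gripper_force": force on a finger pad.
Only numpy, scipy, OpenCV 4.12 (cv2) and the standard library are available. Lean on these libraries where they do the work, as an engineer would, in place of code of your own. Each camera call takes 0.05 s, during which the arm holds its last target. There are 200 camera calls.

## Task

Three freshly polished brass bushes of different diameters stand loose on the sorting tray; slide each one across the tray, without lifting it, into the row that already holds its twin of the same diameter, and push it fully home so that nothing stands out of the mouths of the rows. Then slide the keeper bar (the one that carries the black knob) all the way shut, so that one of its teeth stands before each mouth and the bushes cannot slip out when the tray is carried to the wash. Leave the caliper, the tin and the abrasive block beside the tray alone.

Things in the scene. Friction and masses are not known exactly. Their poses are not given: they have to be found in the camera images.
- tray: flat grey metal tray, 350 (x) by 186 mm (y), fixed on the worktop. Origin: centre, level with the worktop. Its floor is 8 mm above the worktop; a rim 8 mm higher, 4 mm thick, round the open part (x -175 to +75 mm). At its +x end three black row blocks stand side by side, mouths towards -x, front faces at x = +75 mm, row centres at y = -52, 0, +52 mm (which is where varies)
- keeper (a joint): steel keeper bar, slides along the tray's y over the row mouths, clear above the bushes; three teeth (8 mm wide) hang down with 3.5 mm of air to the front faces, 4 mm thick. In m: 0 = open, teeth before the walls between the rows; 0.026 = shut, a tooth before the middle of each mouth. Grows as the bar moves towards the tray's -y. About 2 N; stays where left
- keeper_knob (a point): middle of the top of the keeper's round black knob, 14 mm diameter and 22 mm tall, upright on the bar; its top is 55.5 mm above the worktop, its foot 33.5 mm
- row_small: black block with the row for 24 mm bushes, 90 (x) by 52 (y) by 22 mm high, fixed on the tray floor; the blocks look alike but for their rows. Origin: underside, centre; x points into the row: a straight channel, open above and at the front face (x = -45 mm), 27 mm wide, 4 mm chamfers at the mouth, flat end at x = +5 mm: holds two bushes in line with 2 mm to spare. Its floor is the tray's
- row_medium: black block with the row for 31 mm bushes, 90 (x) by 52 (y) by 22 mm high, fixed on the tray floor; the blocks look alike but for their rows. Origin: underside, centre; x points into the row: a straight channel, open above and at the front face (x = -45 mm), 34 mm wide, 4 mm chamfers at the mouth, flat end at x = +19 mm: holds two bushes in line with 2 mm to spare. Its floor is the tray's
- row_large: black block with the row for 38 mm bushes, 90 (x) by 52 (y) by 22 mm high, fixed on the tray floor; the blocks look alike but for their rows. Origin: underside, centre; x points into the row: a straight channel, open above and at the front face (x = -45 mm), 41 mm wide, 4 mm chamfers at the mouth, flat end at x = +33 mm: holds two bushes in line with 2 mm to spare. Its floor is the tray's
- bush_small: loose brass bush, a plain ring of 24 mm outside diameter, 20 mm high, bore 12 mm, standing on the open part of the tray. Origin: underside, centre; z is its axis
- bush_medium: loose brass bush, a plain ring of 31 mm outside diameter, 20 mm high, bore 12 mm, standing on the open part of the tray. Origin: underside, centre; z is its axis
- bush_large: loose brass bush, a plain ring of 38 mm outside diameter, 20 mm high, bore 12 mm, standing on the open part of the tray. Origin: underside, centre; z is its axis
- twin_small: brass bush of 24 mm outside diameter, 20 mm high, bore 12 mm, already at the inner end of its own row, which it shares with the loose bush of this size. Origin: underside, centre
- twin_medium: brass bush of 31 mm outside diameter, 20 mm high, bore 12 mm, already at the inner end of its own row, which it shares with the loose bush of this size. Origin: underside, centre
- twin_large: brass bush of 38 mm outside diameter, 20 mm high, bore 12 mm, already at the inner end of its own row, which it shares with the loose bush of this size. Origin: underside, centre
- caliper: bystander: sliding caliper, 73 x 228 x 15 mm, lying on the worktop. Origin: underside, centre
- compound_tin: bystander: flat round tin of paste, 72 mm diameter, 20 mm high. Origin: underside, centre
- emery_block: bystander: brown abrasive block 51 x 81 x 22 mm. Origin: underside, centre
There are look-alikes about, which are no part of the job. What is shaped like the bush_large but green or turquoise is not meant.

How it is judged:
By the outcome, as a careful person would: the job done as asked, in the order asked, and still so for the second after the job is handed in, with the robot touching nothing.
It also fails if it takes over 70 s, if anything falls off the work surface, if the arm or the gripper's body presses on something with over 40 N, if the wrist force passes 120 N, or if a joint passes its speed limit or range.

## Working session

There is one attempt and no reset: what is moved stays moved. The work goes in short steps, Python scripts to look and compute and a tool call to move; the robot and the scene stay as the last step left them, time stands still between calls to the robot, and variables do not carry over. Pictures are saved under pics/ and viewed, at most 10 in all, crops included, and the job is handed in when it is done.

Besides the shell and the picture viewer there is one more tool, called after ">>>" as name(argument=value, ...) on one line, values as JSON. move_arm: Moves the arm, as the interface text tells. Its arguments: {"type":"object","properties":{"rows":{"type":"string"}},"required":["rows"]}

```bash
mkdir -p pics; ls; python3 - <<'E'
from cell import *
import cv2
s=read_state(); print({k:np.round(v,3) if 0 else v for k,v in s.items()})
for n in("top","side"):
    d=get_image(n); cv2.imwrite(f"pics/{n}0.png",d["img"][:,:,::-1]); print(n,d["vfov"],d["cx"],d["cy"],d["k1"],d["extrinsics"])
E
```

```text
pics
{'clock': 0.0, 'qpos': array([ 1.17324449,  0.62932618,  0.03846425,  1.51840187, -0.02698288,
        0.99631053, -0.0200377 ]), 'qd': array([-0.00089446,  0.00117692,  0.00115093, -0.00063382, -0.00126578,
       -0.0006838 , -0.00147982]), 'tau': array([ 6.64982163e-04, -5.63394821e+01,  1.22594163e+00, -1.93444902e+01,
        1.09511154e-02,  1.03374981e-02, -1.38521344e-05]), 'eef_pos': array([ 211.48772255, -613.90042969,  206.49165793]), 'tool_rot': array([-3.13966604e+00,  5.27780450e-05,  3.31704696e-01]), 'force': array([ 0.40559686, -0.19193532,  0.87095042]), 'torque': array([0.03354032, 0.00585288, 0.01185133]), 'gripper_force': 0.0, 'width': 85.67973178746148}
top 53.24498744759791 319.0579535553181 243.87254588262476 0.0343383937396101 [[ 6.85552296e-04  9.84928455e-01 -1.72960888e-01  3.02838560e+02]
 [-9.99715659e-01 -3.44758600e-03 -2.35948309e-02 -1.05929817e+01]
 [-2.38355179e-02  1.72927884e-01  9.84646035e-01  1.16964597e+03]
 [ 0.00000000e+00  0.00000000e+00  0.00000000e+00  1.00000000e+00]]
side 54.25189884365457 323.3777113321914 237.330775135015 -0.022036248479792207 [[-9.02515936e-01  2.36737811e-01 -3.59750184e-01  1.37242236e+02]
 [-4.30569335e-01 -5.12827389e-01  7.42709982e-01  7.05661925e+02]
 [-8.66221179e-03  8.25204992e-01  5.64766932e-01  5.86164527e+02]
 [ 0.00000000e+00  0.00000000e+00  0.00000000e+00  1.00000000e+00]]
```

View pics/top0.png

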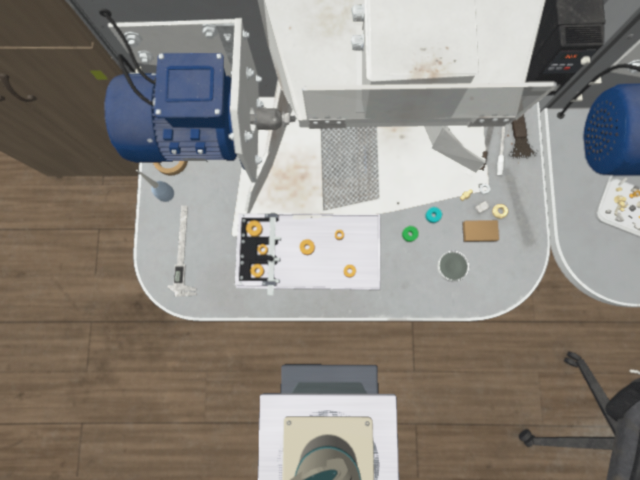

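View pics/side0.png

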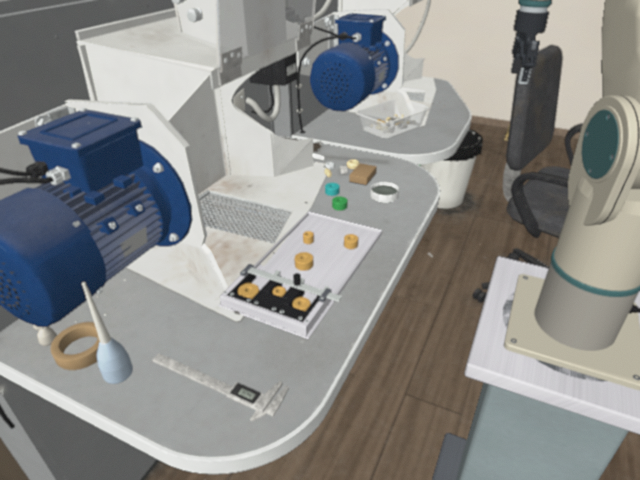

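Top view: the tray lies at about (235–380, 213–290), with its row blocks at the left end and the knob near (275,255). The loose brass rings are at (307,247), (339,235) and (349,271). The twins are at (254,229), (262,250) and (257,271). The green and turquoise look-alikes are at (410,234) and (433,214), and another yellow ring is at (500,211).

```bash
cat > h.py <<'E'
from cell import *
import numpy as np, cv2
def cam(n):
    d=get_image(n); h=d["img"].shape[0]; d["f"]=h/2/np.tan(np.radians(d["vfov"])/2); return d
def proj(d,P):
    E=d["extrinsics"]; p=(np.asarray(P,float)-E[:3,3])@E[:3,:3]
    u=p[...,0]/-p[...,2]; v=-p[...,1]/-p[...,2]; s=1+d["k1"]*(u*u+v*v)
    return np.stack([d["cx"]+d["f"]*u*s,d["cy"]+d["f"]*v*s],-1)
def unproj(d,px,z):
    px=np.atleast_2d(px).astype(float); q=(px-[d["cx"],d["cy"]])/d["f"]; s=q.copy()
    for _ in range(20): s=q/(1+d["k1"]*(s**2).sum(1,keepdims=True))
    E=d["extrinsics"]; r=np.c_[s[:,0],-s[:,1],-np.ones(len(s))]@E[:3,:3].T
    t=(z-E[2,3])/r[:,2]; return (E[:3,3]+r*t[:,None])
E
python3 - <<'E'
from h import *
for n,(x0,y0,x1,y1) in dict(top=(225,200,390,300),side=(215,205,390,340)).items():
    d=cam(n); c=d["img"][y0:y1,x0:x1,::-1]; k=800//(x1-x0)
    cv2.imwrite(f"pics/{n}1.png",cv2.resize(c,None,fx=4,fy=4,interpolation=cv2.INTER_CUBIC))
    hsv=cv2.cvtColor(d["img"],cv2.COLOR_RGB2HSV)
    m=((hsv[...,0]>10)&(hsv[...,0]<28)&(hsv[...,1]>110)&(hsv[...,2]>100)).astype(np.uint8)
    a=np.zeros_like(m);a[y0:y1,x0:x1]=m[y0:y1,x0:x1]
    a=cv2.morphologyEx(a,cv2.MORPH_CLOSE,np.ones((3,3)))
    N,l,st,ce=cv2.connectedComponentsWithStats(a)
    for i in range(1,N):
        if st[i,4]>15: print(n,st[i],ce[i].round(1),unproj(d,ce[i],20)[0].round(1))
d=cam("top"); print("corners",unproj(d,[(380,214),(380,289),(236,289),(239,214)],12).round(0))
E
```

```text
top [246 220  16  17 185] [253.5 227.8] [545.6 178.3  20. ]
top [335 230   8   9  37] [338.9 234.2] [528.6 -31.5  20. ]
top [300 240  14  14 134] [306.7 246.6] [498.   47.2  20. ]
top [257 244  10  11  61] [261.6 248.8] [493.2 157.1  20. ]
top [250 263  14  15 116] [256.3 270. ] [441.  168.9  20. ]
top [344 265  11  12  80] [349.2 270.4] [439.5 -55.9  20. ]
side [304 232   9  11  90] [308.  237.1] [528.3 -26.   20. ]
side [345 235  12  14 144] [350.5 241.1] [439.8 -50.2  20. ]
side [295 253  17  17 240] [303.3 260.8] [498.5  52.8  20. ]
side [238 283  21  16 246] [247.6 290.2] [550.3 175.4  20. ]
side [272 286  14  11 116] [278.4 291.1] [497.7 153.5  20. ]
side [292 296  18  15 193] [300.5 303.5] [445.2 165.8  20. ]
corners [[ 581. -134.   12.]
 [ 395. -130.   12.]
 [ 396.  218.   12.]
 [ 582.  217.   12.]]
```

View pics/top1.png

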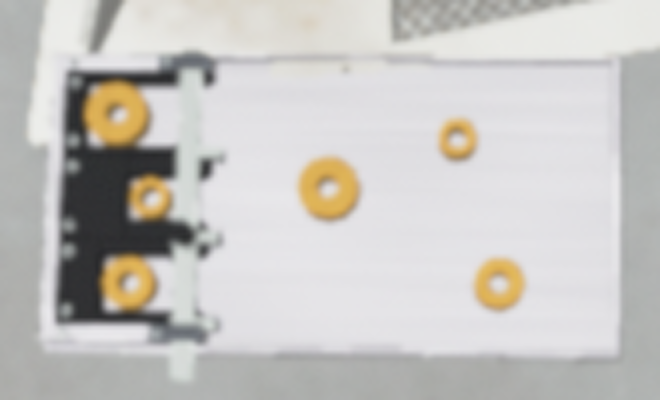

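View pics/side1.png

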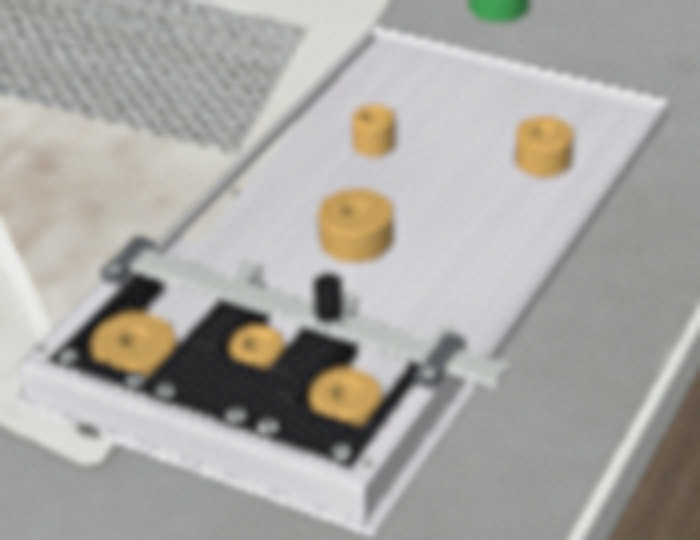

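```bash
cat > fit.py <<'E'
from h import *
from scipy.optimize import least_squares
T=np.linspace(0,2*np.pi,48,endpoint=False)
def hullc(pts):
    m=cv2.moments(cv2.convexHull(pts.astype(np.float32))); return np.array([m["m10"]/m["m00"],m["m01"]/m["m00"]])
def ringc(d,x,y,r,z0=8,h=20):
    P=np.concatenate([np.c_[x+r*np.cos(T),y+r*np.sin(T),0*T+z] for z in(z0,z0+h)]); return hullc(proj(d,P))
def measc(d,x,y,rad=9):
    c=ringc(d,x,y,15); hsv=cv2.cvtColor(d["img"],cv2.COLOR_RGB2HSV)
    m=((hsv[...,0]>8)&(hsv[...,0]<30)&(hsv[...,1]>90)&(hsv[...,2]>60)).astype(np.uint8)
    N,l,st,ce=cv2.connectedComponentsWithStats(m)
    i=min((i for i in range(1,N) if st[i,4]>20),key=lambda i:np.hypot(*(ce[i]-c)))
    ys,xs=np.where(l==i); return hullc(np.c_[xs,ys]),st[i,2:4]
def locate(ds,x,y,r,z0=8):
    M=[measc(d,x,y)[0] for d in ds]
    s=least_squares(lambda p:np.concatenate([ringc(d,p[0],p[1],r,z0)-m for d,m in zip(ds,M)]),[x,y])
    return s.x,s.fun
E
python3 - <<'E'
from fit import *
ds=[cam("top"),cam("side")]
B=dict(tl=(546,177,19),ts=(495,155,12),tm=(443,167,15.5),bs=(528,-29,12),bm=(440,-53,15.5),bl=(498,49,19))
for k,(x,y,r) in B.items():
    p,f=locate(ds,x,y,r); pt,_=locate(ds[:1],x,y,r); ps,_=locate(ds[1:],x,y,r); print(k,p.round(1),pt.round(1),ps.round(1),f.round(1))
d,s=ds
print("bar top-view edges z33",unproj(d,[(225+178/4,200+50),(225+202/4,250)],33).round(1))
print("block front z30",unproj(d,[(225+213/4,200+75/4),(225+212/4,200+168/4)],30).round(1))
print("tray open end top16",unproj(d,[(225+617/4,200+62/4),(225+617/4,200+354/4)],16).round(1))
print("side tray far corners z16",unproj(s,[(215+378/4,205+32/4),(215+665/4,205+102/4)],16).round(1))
print("knob top",[ (z,unproj(s,[(215+330/4,205+280/4)],z)[0].round(1)) for z in(55.5,)])
for z in(0,100,200,300,400):
    P=unproj(d,[(255,165),(258,125)],z); print(z,P[:,:2].round(0).tolist(),proj(s,P).round(0).tolist())
E
```

```text
tl [548.1 175.7] [545.6 178.9] [552.2 173.1] [ 1.3 -1.   1.1  1.5]
ts [495.5 154.1] [493.5 155. ] [499.1 151.7] [ 1.  -0.8  1.   1.5]
tm [443.1 167.1] [441.3 168.9] [446.3 163.7] [ 0.8 -0.7  0.8  1.7]
bs [529.9 -30.2] [528.5 -29. ] [529.9 -28. ] [-0.6 -0.6  0.5 -0.7]
bm [440.1 -53. ] [439.5 -53.3] [440.7 -52.3] [-1.4 -0.3  0.4 -0.1]
bl [498.7  49. ] [498.   48.7] [499.7  49.2] [-0.6 -0.3  0.6 -0.2]
bar top-view edges z33 [[487.9 136.1  33. ]
 [487.9 121.6  33. ]]
block front z30 [[565.7 116.5  30. ]
 [508.  116.2  30. ]]
tray open end top16 [[ 575.9 -131.2   16. ]
 [ 396.3 -127.4   16. ]]
side tray far corners z16 [[ 573.1 -121.3   16. ]
 [ 396.4 -121.5   16. ]]
knob top [(55.5, array([465.9, 135.4,  55.5]))]
0 [[714.0, 182.0], [822.0, 176.0]] [[177.0, 277.0], [138.0, 261.0]]
100 [[679.0, 165.0], [778.0, 160.0]] [[188.0, 235.0], [149.0, 222.0]]
200 [[644.0, 149.0], [733.0, 144.0]] [[201.0, 187.0], [162.0, 177.0]]
300 [[608.0, 132.0], [689.0, 128.0]] [[215.0, 133.0], [177.0, 125.0]]
400 [[573.0, 116.0], [645.0, 112.0]] [[231.0, 69.0], [195.0, 64.0]]
```

```bash
python3 - <<'E'
from fit import *
ds=[cam("top"),cam("side")]
import fit
f0=fit.ringc
fit.ringc=lambda d,x,y,r,z0=8,h=20:f0(d,x,y,r,27.9,.1)
for k,(x,y,r,tx,ty) in dict(tl=(546,177,19,134,-52),ts=(495,155,12,113,0),tm=(443,167,15.5,123.5,52)).items():
    for n,D in(("top",ds[:1]),("side",ds[1:])):
        p,_=locate(D,x,y,r); print(k,n,p.round(1),"tray centre if yaw90",(p+[ty,-tx]).round(1))
E
```

```text
tl top [543.7 177.4] tray centre if yaw90 [491.7  43.4]
tl side [545.  182.3] tray centre if yaw90 [493.   48.3]
ts top [491.9 155.3] tray centre if yaw90 [491.9  42.3]
ts side [492.8 161. ] tray centre if yaw90 [492.8  48. ]
tm top [440.2 167.6] tray centre if yaw90 [492.2  44.1]
tm side [443. 167.] tray centre if yaw90 [495.   43.5]
```

>>> move_arm(rows="0.8 -0.78 0 0 0 -0.789 -1;0.8 -0.78 0 0 0 -0.789 -1;0.8 -0.78 0 0 0 -0.789 -1;0.8 -0.78 0 0 0 -0.789 -1;0.8 -0.78 0 0 0 -0.789 -1;0.8 -0.78 0 0 0 -0.789 -1;0.8 -0.78 0 0 0 -0.789 -1;0.8 -0.78 0 0 0 -0.789 -1;0.8 -0.78 0 0 0 -0.789 -1;0.8 -0.78 0 0 0 -0.789 -1;0.8 -0.78 0 0 0 -0.789 -1;0.8 -0.78 0 0 0 -0.789 -1")

```text
clock: 1.45
eef_pos: [362.3, -315.5, 207.5]
tool_rot: [3.141, 0.0, 1.567]
force: [-0.2, 0.0, 0.7]
width: 85.2
gripper_force: 0.0
```

>>> move_arm(rows="1 0.455 0 0 0 0 -1;1 0.455 0 0 0 0 -1;1 0.455 0 0 0 0 -1;1 0.455 0 0 0 0 -1;1 0.455 0 0 0 0 -1;1 0.455 0 0 0 0 -1;1 0.455 0 0 0 0 -1;1 0.455 0 0 0 0 -1;1 0.455 0 0 0 0 -1;1 0.455 0 0 0 0 -1")

```text
clock: 2.28
eef_pos: [499.7, -13.0, 207.4]
tool_rot: [3.141, -0.001, 1.572]
force: [-0.3, -1.2, -0.3]
width: 85.4
gripper_force: 0.0
```

```bash
python3 -c "
from cell import *
s=read_state();print(s['eef_pos'],s['tool_rot'],s['width'])"
```

```text
[499.66395933 -12.996545   207.35476531] [ 3.14108990e+00 -7.99246257e-04  1.57243541e+00] 85.37750240950646
```

>>> move_arm(rows="0.207 -0.003 0 0 0 0 -1;0.207 -0.003 0 0 0 0 -1;0.207 -0.003 0.13 0 0 0 -1;0.207 -0.003 0.26 0 0 0 -1;0.207 -0.003 0.39 0 0 0 -1;0.207 -0.003 0.47 0 0 0 -1;0.207 -0.003 0.53 0 0 0 -1;0.207 -0.003 0.57 0 0 0 -1;0.207 -0.003 0.588 0 0 0 -1;0.207 -0.003 0.588 0 0 0 -1;0.207 -0.003 0.588 0 0 0 -1")

```text
clock: 3.2
eef_pos: [498.2, 45.8, 31.3]
tool_rot: [3.141, 0.001, 1.569]
force: [0.4, -0.2, 0.2]
width: 85.5
gripper_force: 0.0
```

```bash
python3 - <<'E'
from h import *
for n,(x0,y0,x1,y1) in dict(side=(215,165,390,340)).items():
    d=cam(n); cv2.imwrite("pics/side2.png",cv2.resize(d["img"][y0:y1,x0:x1,::-1],None,fx=3.4,fy=3.4,interpolation=cv2.INTER_CUBIC))
E
```

```text
(no output)
```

View pics/side2.png

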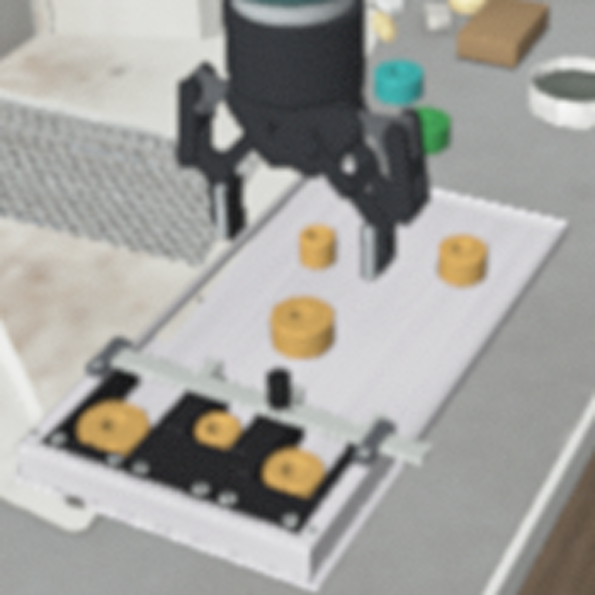

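```bash
python3 - <<'E'
from h import *
d=cam("side"); s=read_state(); print(s["eef_pos"],s["clock"])
for z in(17,30,45,60): print(z,proj(d,[(498+50,46,z),(498-50,46,z)]).round(0).tolist())
t=cam("top");cv2.imwrite("pics/top2.png",cv2.resize(t["img"][190:310,225:390,::-1],None,fx=4,fy=4,interpolation=cv2.INTER_CUBIC))
E
```

```text
[498.73016311  46.42413795  31.96214343] 3.3
17 [[283.0, 254.0], [328.0, 267.0]]
30 [[283.0, 249.0], [328.0, 261.0]]
45 [[283.0, 243.0], [328.0, 255.0]]
60 [[282.0, 237.0], [328.0, 249.0]]
```

View pics/top2.png

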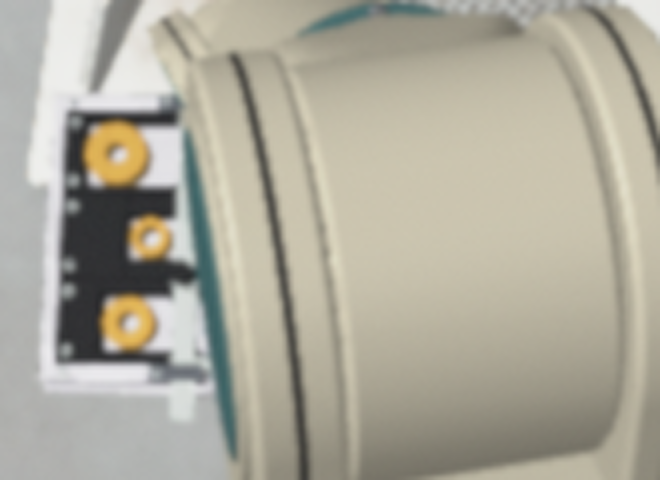

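```bash
python3 - <<'E'
from h import *
d=cam("side"); a=cv2.imread("pics/side0.png")[:,:,::-1].astype(int)
m=np.abs(d["img"].astype(int)-a).max(2)
for c in range(276,336,3):
    col=m[200:290,c]; r=np.where(col>25)[0]; print(c, 200+r.max() if len(r) else None, end="; ")
print(); print(m[228:262,283].tolist()); print(m[238:272,325].tolist())
E
```

```text
276 227; 279 222; 282 235; 285 233; 288 209; 291 211; 294 214; 297 214; 300 214; 303 216; 306 217; 309 217; 312 220; 315 223; 318 225; 321 246; 324 247; 327 245; 330 241; 333 231; 
[170, 181, 185, 189, 182, 159, 116, 59, 9, 5, 5, 2, 5, 3, 5, 6, 3, 6, 7, 4, 7, 5, 6, 6, 6, 7, 6, 5, 6, 4, 6, 6, 6, 5]
[119, 119, 120, 120, 120, 123, 115, 88, 51, 23, 3, 6, 6, 5, 4, 5, 6, 7, 4, 6, 4, 6, 5, 7, 5, 7, 5, 5, 6, 7, 4, 7, 4, 6]
```

```bash
python3 - <<'E'
from h import *
d=cam("side"); a=cv2.imread("pics/side0.png")
c,s=np.cos(.332),np.sin(.332)
for z in(192,206,220,240): print(z,proj(d,[(211.8+q*s,-614.5-q*c,z) for q in(-50,0,50)]).round(0).tolist())
cv2.imwrite("pics/s0g.png",cv2.resize(a[0:110,480:580],None,fx=5,fy=5,interpolation=cv2.INTER_CUBIC))
E
```

```text
192 [[519.0, 104.0], [514.0, 97.0], [510.0, 92.0]]
206 [[520.0, 98.0], [516.0, 92.0], [511.0, 86.0]]
220 [[521.0, 93.0], [517.0, 87.0], [513.0, 81.0]]
240 [[523.0, 85.0], [518.0, 79.0], [514.0, 74.0]]
```

View pics/s0g.png

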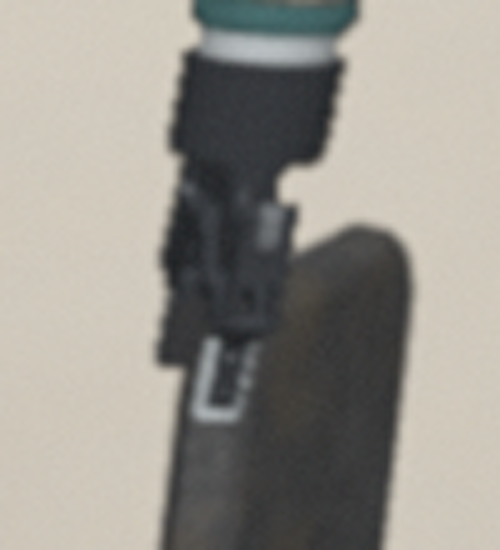

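>>> move_arm(rows="0.009 0 0.02 0 0 0 -1;0.009 0 0.04 0 0 0 -1;0.009 0 0.04 0 0 0 -1")

```text
clock: 3.7
eef_pos: [497.3, 49.9, 18.0]
tool_rot: [-3.14, 0.0, 1.572]
force: [-0.1, -0.2, -0.6]
width: 85.7
gripper_force: 0.0
```

```bash
cat > tips.py <<'E'
from h import *
d=cam("side"); a=cv2.imread("pics/side0.png")[:,:,::-1].astype(int)
m=np.abs(d["img"].astype(int)-a).max(2)
for c in range(270,345,3):
    r=np.where(m[180:300,c]>25)[0]; print(c, 180+r.max() if len(r) else None, end="; ")
s=read_state();e=s["eef_pos"];print(e.round(1),s["width"],s["force"].round(1))
for z in(-20,0,20,40,60): print(z,proj(d,[e+[50,11,0]+[0,0,z],e+[-50,11,0]+[0,0,z]]).round(0).tolist())
E
python3 tips.py
```

```text
270 221; 273 222; 276 232; 279 238; 282 242; 285 240; 288 217; 291 218; 294 221; 297 222; 300 222; 303 224; 306 224; 309 224; 312 228; 315 230; 318 233; 321 253; 324 254; 327 252; 330 248; 333 238; 336 237; 339 233; 342 None; [497.2  49.8  18.3] 85.38589755019177 [-0.9 -0.  -0.1]
-20 [[281.0, 265.0], [325.0, 278.0]]
0 [[280.0, 258.0], [325.0, 270.0]]
20 [[280.0, 250.0], [325.0, 262.0]]
40 [[279.0, 241.0], [325.0, 254.0]]
60 [[278.0, 233.0], [325.0, 245.0]]
```

>>> move_arm(rows="0 0.004 -0.12 0 0 0 -1;0 0.004 -0.12 0 0 0 1;0 0.004 -0.12 0 0 0 1;0 0.004 -0.12 0 0 0 1;0 0.004 -0.12 0 0 0 1;0 0.004 -0.12 0 0 0 1;0 0.004 -0.12 0 0 0 1;0 0.004 -0.12 0 0 0 1;0 0.004 -0.12 0 0 0 1;0 0.004 -0.12 0 0 0 1")

```text
clock: 4.58
eef_pos: [499.0, 49.7, 54.9]
tool_rot: [-3.141, 0.0, 1.571]
force: [0.2, 0.3, -0.9]
width: 0.3
gripper_force: 0.0
```

```bash
sed -i 's/(270,345,3)/(280,330,2)/' tips.py; python3 tips.py; python3 - <<'E'
from h import *
d=cam("side"); e=read_state()["eef_pos"]
for z in(-20,0,20,40): print(z,proj(d,[e+[q,11,z] for q in(15,0,-15)]).round(0).tolist())
cv2.imwrite("pics/s3.png",cv2.resize(d["img"][165:275,250:360,::-1],None,fx=5,fy=5,interpolation=cv2.INTER_CUBIC))
E
```

```text
280 209; 282 211; 284 214; 286 216; 288 216; 290 216; 292 218; 294 232; 296 233; 298 237; 300 238; 302 237; 304 237; 306 236; 308 234; 310 231; 312 222; 314 221; 316 219; 318 217; 320 215; 322 213; 324 211; 326 209; 328 207; [499.1  49.7  54.9] -0.16569975356525993 [-0.9 -0.5  0.1]
-20 [[279.0, 251.0], [324.0, 263.0]]
0 [[278.0, 242.0], [324.0, 255.0]]
20 [[278.0, 234.0], [324.0, 247.0]]
40 [[277.0, 226.0], [324.0, 238.0]]
60 [[276.0, 217.0], [324.0, 229.0]]
-20 [[294.0, 255.0], [301.0, 257.0], [308.0, 259.0]]
0 [[294.0, 247.0], [301.0, 249.0], [307.0, 251.0]]
20 [[293.0, 238.0], [300.0, 240.0], [307.0, 242.0]]
40 [[293.0, 230.0], [300.0, 231.0], [307.0, 233.0]]
```

View pics/s3.png

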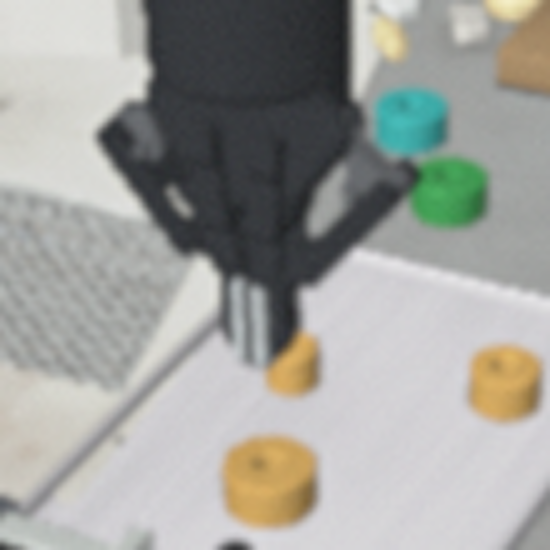

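>>> move_arm(rows="-0.165 -0.06 0 0 0 0 1;-0.165 -0.06 0 0 0 0 1;-0.165 -0.06 0.06 0 0 0 1;-0.165 -0.06 0.08 0 0 0 1;-0.165 -0.06 0.09 0 0 0 1;-0.165 -0.06 0.1 0 0 0 1;-0.165 -0.06 0.105 0 0 0 1;-0.165 -0.06 0.105 0 0 0 1")

```text
clock: 5.35
eef_pos: [481.3, 0.8, 23.5]
tool_rot: [-3.142, -0.0, 1.572]
force: [0.4, -0.1, 0.2]
width: 0.2
gripper_force: 0.0
```

```bash
python3 tips.py; python3 - <<'E'
from h import *
d=cam("top")
for z in (0,): print(proj(d,[(0,0,0),(0,0,-20),(480,0,8)]).round(0))
E
```

```text
280 None; 282 None; 284 None; 286 None; 288 None; 290 None; 292 200; 294 203; 296 206; 298 209; 300 211; 302 215; 304 217; 306 219; 308 219; 310 220; 312 221; 314 235; 316 236; 318 240; 320 240; 322 240; 324 240; 326 238; 328 236; [481.4   0.7  23.7] 0.31103890681282853 [-0.3 -0.3  0.5]
-20 [[299.0, 252.0], [342.0, 265.0]]
0 [[298.0, 245.0], [342.0, 257.0]]
20 [[298.0, 237.0], [343.0, 249.0]]
40 [[298.0, 228.0], [343.0, 240.0]]
60 [[297.0, 220.0], [343.0, 232.0]]
[[327. 463.]
 [327. 461.]
 [326. 255.]]
```

>>> move_arm(rows="0 0 0.01 0 0 0 1;0 0 0.02 0 0 0 1;0 0 0.03 0 0 0 1;0 0 0.04 0 0 0 1;0 0 0.05 0 0 0 1;0 0 0.06 0 0 0 1;0 0 0.07 0 0 0 1;0 0 0.07 0 0 0 1")

```text
clock: 6.12
eef_pos: [480.8, 0.2, 1.9]
tool_rot: [-3.141, 0.0, 1.571]
force: [0.0, -0.9, 0.9]
width: 0.1
gripper_force: 0.0
```

>>> move_arm(rows="0 0 0.015 0 0 0 1;0 0 0.03 0 0 0 1;0 0 0.035 0 0 0 1;0 0 0.04 0 0 0 1;0 0 0.045 0 0 0 1;0 0 0.045 0 0 0 1")

```text
clock: 6.62
eef_pos: [481.1, 0.2, -11.2]
tool_rot: [-3.141, 0.0, 1.571]
force: [-0.1, 0.4, -0.5]
width: 0.4
gripper_force: 0.0
```

>>> move_arm(rows="0 0 0.007 0 0 0 1;0 0 0.014 0 0 0 1;0 0 0.02 0 0 0 1;0 0 0.02 0 0 0 1")

```text
clock: 6.95
eef_pos: [481.3, 0.2, -15.9]
tool_rot: [3.141, 0.001, 1.571]
force: [-2.5, -0.3, 14.2]
width: -0.2
gripper_force: 7.5
```

```bash
python3 tips.py
```

```text
280 None; 282 None; 284 None; 286 None; 288 None; 290 None; 292 216; 294 218; 296 221; 298 224; 300 227; 302 230; 304 232; 306 235; 308 236; 310 236; 312 236; 314 244; 316 252; 318 255; 320 256; 322 256; 324 255; 326 254; 328 252; [ 4.813e+02  2.000e-01 -1.590e+01] -0.3676278506342164 [-1.9  0.3 14.5]
-20 [[300.0, 267.0], [342.0, 279.0]]
0 [[299.0, 260.0], [342.0, 272.0]]
20 [[299.0, 252.0], [342.0, 264.0]]
40 [[298.0, 244.0], [343.0, 256.0]]
60 [[298.0, 236.0], [343.0, 248.0]]
```

>>> move_arm(rows="0 0 -0.12 0 0 0 1;0 0 -0.22 0 0 0 -1;0.163 0.058 -0.22 0 0 0 -1;0.163 0.058 -0.22 0 0 0 -1;0.163 0.058 -0.22 0 0 0 -1;0.163 0.058 -0.22 0 0 0 -1;0.163 0.058 -0.22 0 0 0 -1;0.163 0.058 -0.22 0 0 0 -1;0.163 0.058 -0.12 0 0 0 -1;0.163 0.058 -0.05 0 0 0 -1;0.163 0.058 -0.022 0 0 0 -1;0.163 0.058 -0.022 0 0 0 -1")

```text
clock: 8.0
eef_pos: [496.6, 48.1, -12.2]
tool_rot: [-3.137, 0.001, 1.571]
force: [-0.1, -0.8, -0.0]
width: 85.4
gripper_force: 0.0
```

>>> move_arm(rows="0 0 0 0 0 0 1;0 0 0 0 0 0 1;0 0 0 0 0 0 1;0 0 0 0 0 0 1;0 0 0 0 0 0 1;0 0 0 0 0 0 1;0 0 0 0 0 0 1;0 0 0 0 0 0 1")

```text
clock: 8.67
eef_pos: [499.2, 49.1, -9.1]
tool_rot: [3.14, 0.0, 1.571]
force: [-1.1, 0.3, 7.7]
width: 35.5
gripper_force: 59.0
```

```bash
python3 tips.py
```

```text
280 240; 282 240; 284 241; 286 244; 288 256; 290 257; 292 261; 294 265; 296 255; 298 253; 300 234; 302 235; 304 238; 306 242; 308 269; 310 267; 312 266; 314 264; 316 263; 318 261; 320 252; 322 252; 324 250; 326 247; 328 245; [499.2  49.1  -9. ] 34.867087900120595 [-1.5 -0.3  8. ]
-20 [[281.0, 275.0], [324.0, 289.0]]
0 [[280.0, 268.0], [324.0, 281.0]]
20 [[280.0, 260.0], [324.0, 273.0]]
40 [[279.0, 252.0], [324.0, 265.0]]
60 [[278.0, 244.0], [324.0, 257.0]]
```

```bash
cat > brass.py <<'E'
from h import *
import sys
for n,box in(("side",(215,200,390,345)),("top",(225,200,390,300))):
    d=cam(n); hsv=cv2.cvtColor(d["img"],cv2.COLOR_RGB2HSV); x0,y0,x1,y1=box
    m=((hsv[...,0]>8)&(hsv[...,0]<30)&(hsv[...,1]>90)&(hsv[...,2]>60)).astype(np.uint8); a=0*m; a[y0:y1,x0:x1]=m[y0:y1,x0:x1]
    N,l,st,ce=cv2.connectedComponentsWithStats(a)
    for i in range(1,N):
        if st[i,4]>8: print(n,st[i],ce[i].round(1))
s=read_state();print(s["eef_pos"].round(1),s["width"],s["force"].round(1),s["clock"])
E
python3 brass.py
```

```text
side [344 235  14  14 159] [350.5 241.2]
side [304 236   3   7  14] [304.6 239.7]
side [294 253  16  17 236] [301.4 260.6]
side [237 282  22  17 273] [247.4 290. ]
side [271 285  15  13 134] [278.3 291. ]
side [291 296  20  16 220] [300.4 303.5]
top [245 220  17  17 202] [253.3 227.9]
top [256 243  12  12  79] [261.8 248.7]
top [249 263  15  15 135] [256.5 270. ]
[499.2  49.1  -9. ] 35.65732905812944 [-1.1 -0.2  8. ] 8.8167
```

>>> move_arm(rows="0 0.03 0 0 0 0 1;0 0.06 0 0 0 0 1;0.02 0.09 0 0 0 0 1;0.04 0.12 0 0 0 0 1;0.06 0.15 0 0 0 0 1;0.09 0.15 0 0 0 0 1;0.12 0.15 0 0 0 0 1;0.143 0.15 0 0 0 0 1;0.143 0.15 0 0 0 0 1")

```text
clock: 9.57
eef_pos: [544.7, 93.2, -9.0]
tool_rot: [3.139, -0.001, 1.572]
force: [-0.5, 1.2, 6.9]
width: 35.2
gripper_force: 60.2
```

```bash
python3 brass.py; python3 -c "
from fit import *
for n in('side','top'):
    d=cam(n); print(n,ringc(d,544.3,92,19).round(1),ringc(d,544.3,98,19).round(1),ringc(d,540,92,19).round(1))"
```

```text
side [302 232  11  12 106] [307.6 237.1]
side [344 235  14  14 160] [350.5 241.2]
side [263 259  14  14 175] [269.7 265. ]
side [237 282  22  17 277] [247.4 290.1]
side [271 285  15  13 133] [278.3 290.9]
side [291 296  20  16 221] [300.5 303.5]
top [245 222   9  15  78] [249.  228.7]
top [249 263  13  15 117] [255.7 270.1]
[544.7  93.2  -9. ] 35.48397181067986 [0.1 1.7 6.5] 9.6667
side [273.5 266.7] [272.  268.4] [275.4 267.3]
top [288.6 228.2] [286.1 228.2] [288.5 230. ]
```

>>> move_arm(rows="0 0 0 0 0 0 -0.1;0 0 0 0 0 0 -0.1;0 0 0 0 0 0 -0.1;-0.04 0 0 0 0 0 -0.1;-0.1 0 0 0 0 0 -0.1;-0.17 0 0 0 0 0 -0.1;-0.17 0 0 0 0 0 -0.1")

```text
clock: 10.35
eef_pos: [542.7, 33.7, -10.8]
tool_rot: [-3.139, 0.005, 1.565]
force: [-0.3, -1.5, -0.1]
width: 46.9
gripper_force: 0.0
```

```bash
python3 brass.py; python3 -c "
from fit import *
d=cam('side'); print(locate([d],546,93,19))
d=cam('top');
for P in [(544.3,93),(549,93)]: print(ringc(d,*P,19).round(1))"
```

```text
side [344 235  14  14 160] [350.5 241.2]
side [308 238   5   6  18] [310.4 240.4]
side [264 259  18  14 204] [272.4 265.2]
side [237 282  22  17 274] [247.5 290. ]
side [271 285  15  13 130] [278.3 290.9]
side [291 296  20  16 220] [300.5 303.5]
top [245 220  17  17 203] [253.3 227.9]
top [282 221  12  15 123] [287.5 228.1]
top [256 243  12  12  79] [261.8 248.7]
top [249 263  15  15 135] [256.5 270. ]
[543.4  38.9 -10.5] 46.64164343042105 [-0.2  0.6  0.9] 10.45
(array([546.87743389,  92.98599135]), array([-0.38852226,  1.174456  ]))
[288.2 228.2]
[288.2 226.4]
```

>>> move_arm(rows="0 0.003 0 0 0 0 0.81;0 0.003 0 0 0 0 0.81;0 0.003 0 0 0 0 0.81;0 0.003 0 0 0 0 0.81;0.05 0.003 0 0 0 0 0.81;0.09 0.003 0 0 0 0 0.81;0.12 0.003 0 0 0 0 0.81;0.15 0.003 0 0 0 0 0.81;0.175 0.003 0 0 0 0 0.81;0.2 0.003 0 0 0 0 0.81;0.22 0.003 0 0 0 0 0.81;0.22 0.003 0 0 0 0 0.81")

```text
clock: 11.55
eef_pos: [544.5, 109.2, -10.3]
tool_rot: [3.141, -0.001, 1.573]
force: [0.1, 0.8, 1.4]
width: 8.2
gripper_force: 0.0
```

```bash
python3 brass.py
```

```text
side [303 232  10  12 101] [307.9 237.2]
side [344 235  14  14 160] [350.5 241.2]
side [237 275  32  24 456] [251.6 286.6]
side [272 285  14  13 132] [278.3 290.9]
side [291 296  20  16 219] [300.5 303.5]
top [249 269   4   5  15] [250.6 271.1]
[544.4 107.3 -10.4] 7.9821356231923986 [ 0.3 -0.2  1.4] 11.65
```

>>> move_arm(rows="0.005 0 0 0 0 0 0.81;0.01 0 0 0 0 0 0.81;0.015 0 0 0 0 0 0.81;0.015 0 0 0 0 0 0.81")

```text
clock: 11.98
eef_pos: [544.4, 111.5, -10.4]
tool_rot: [-3.142, 0.0, 1.571]
force: [0.3, -0.1, -0.1]
width: 7.9
gripper_force: 0.2
```

```bash
python3 brass.py | grep -v "300.5\|350.5\|278.3"
```

```text
side [303 232  10  12 101] [307.9 237.2]
side [237 275  32  24 460] [251.7 286.5]
top [353 267   3   8  18] [353.7 270.2]
[544.4 111.5 -10.4] 8.00484045465607 [0.6 0.5 0. ] 12.0833
```

>>> move_arm(rows="0.004 0 0 0 0 0 0.81;0.008 0 0 0 0 0 0.81;0.008 0 0 0 0 0 0.81")

```text
clock: 12.33
eef_pos: [544.3, 112.9, -10.4]
tool_rot: [-3.141, 0.002, 1.57]
force: [-0.5, -3.4, 0.6]
width: 8.3
gripper_force: 1.5
```

```bash
python3 brass.py | grep -v "300.5\|350.5\|278.3"; python3 - <<'E'
from h import *
d=cam("side"); cv2.imwrite("pics/s4.png",cv2.resize(d["img"][200:335,215:345,::-1],None,fx=4.4,fy=4.4,interpolation=cv2.INTER_CUBIC))
E
```

```text
side [303 232  10  12 102] [307.8 237.2]
side [237 275  32  24 461] [251.6 286.5]
side [291 296  20  16 221] [300.4 303.5]
top [351 266   5  10  40] [352.6 270.5]
[544.3 112.9 -10.4] 8.210120267236277 [ 0.1 -3.   1.7] 12.4333
```

View pics/s4.png

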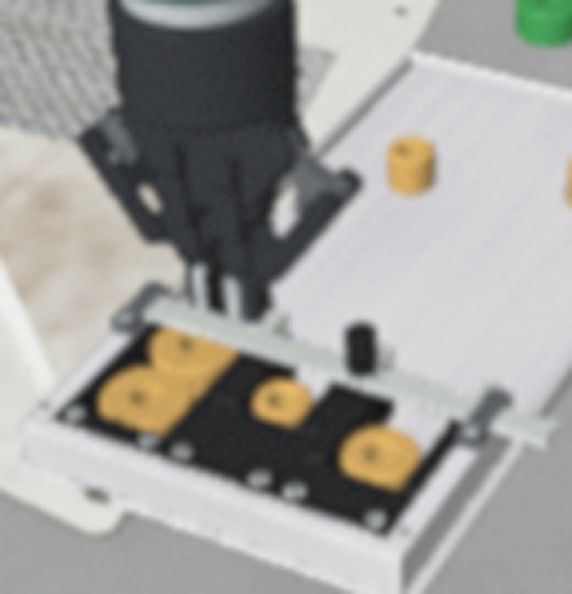

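The large bush lies in its row against the twin, at crop (190,350) and (145,398). Next I press gently to make sure it is home.

>>> move_arm(rows="0.003 0 0 0 0 0 0.81;0.006 0 0 0 0 0 0.81;0.006 0 0 0 0 0 0.81")

```text
clock: 12.73
eef_pos: [544.3, 113.0, -10.4]
tool_rot: [-3.141, 0.004, 1.57]
force: [0.3, -7.5, 2.2]
width: 8.3
gripper_force: 3.5
```

>>> move_arm(rows="-0.12 0 0 0 0 0 0.81;-0.24 0 -0.03 0 0 0 0;-0.3 0 -0.12 0 0 0 -0.18;-0.4 -0.05 -0.15 0 0 0 -0.18;-0.473 -0.05 -0.15 0 0 0 -0.18;-0.473 -0.05 -0.15 0 0 0 -0.18;-0.473 -0.05 -0.15 0 0 0 -0.18;-0.473 -0.05 -0.1 0 0 0 -0.18;-0.473 -0.05 -0.05 0 0 0 -0.18;-0.473 -0.05 0 0 0 0 -0.18;-0.473 -0.05 0 0 0 0 -0.18;-0.473 -0.05 0 0 0 0 -0.18")

```text
clock: 13.73
eef_pos: [529.2, -23.9, -11.0]
tool_rot: [-3.14, -0.002, 1.574]
force: [-0.3, -0.5, 0.5]
width: 50.5
gripper_force: 0.0
```

>>> move_arm(rows="0 0 0 0 0 0 1;0 0 0 0 0 0 1;0 0 0 0 0 0 1;0 0 0 0 0 0 1;0 0 0 0 0 0 1;0 0 0 0 0 0 1;0 0 0 0 0 0 1")

```text
clock: 14.32
eef_pos: [530.3, -25.5, -9.3]
tool_rot: [3.139, -0.001, 1.572]
force: [-0.3, 2.2, 6.8]
width: 21.5
gripper_force: 58.7
```

```bash
python3 brass.py; python3 -c "
from fit import *
d=cam('side'); print(locate([d],529,-29,12))"
```

```text
side [301 231   8  12  82] [304.8 236.3]
side [344 235  14  14 159] [350.5 241.2]
side [237 275  32  24 461] [251.6 286.5]
side [272 285  14  13 132] [278.3 291. ]
side [291 296  20  16 219] [300.5 303.5]
top [245 220  24  17 290] [256.8 227.8]
top [256 243  12  12  79] [261.8 248.7]
top [249 263  15  15 136] [256.4 270. ]
[530.3 -25.5  -9.3] 21.43915883930866 [-0.4  2.1  6.8] 14.4167
(array([537.49797214, -28.57642652]), array([ 8.14142916e-05, -2.35194113e-03]))
```

>>> move_arm(rows="0.05 -0.03 0 0 0 0 1;0.1 -0.07 0 0 0 0 1;0.15 -0.1 0 0 0 0 1;0.2 -0.127 0 0 0 0 1;0.25 -0.127 0 0 0 0 1;0.3 -0.127 0 0 0 0 1;0.35 -0.127 0 0 0 0 1;0.38 -0.127 0 0 0 0 1;0.4 -0.127 0 0 0 0 1;0.4 -0.127 0 0 0 0 1;0.4 -0.127 0 0 0 0 1")

```text
clock: 15.38
eef_pos: [492.2, 94.8, -9.3]
tool_rot: [3.139, -0.001, 1.572]
force: [-0.6, 2.4, 7.9]
width: 21.4
gripper_force: 59.1
```

>>> move_arm(rows="0 0 0 0 0 0 0.2;0 0 0 0 0 0 0.2;0 0 0 0 0 0 0.2;-0.04 0 0 0 0 0 0.2;-0.1 0 0 0 0 0 0.2;-0.17 0 0 0 0 0 0.2;-0.17 0 0 0 0 0 0.2")

```text
clock: 15.97
eef_pos: [490.3, 36.1, -10.7]
tool_rot: [-3.139, 0.005, 1.565]
force: [-0.5, -1.4, -0.7]
width: 34.1
gripper_force: 0.0
```

```bash
python3 brass.py; python3 -c "
from fit import *
d=cam('side'); print(locate([d],492,93,12))
d=cam('top');
for P in [(492.3,92),(497,92)]: print(ringc(d,*P,12).round(1))"
```

```text
side [344 235  14  14 160] [350.5 241.2]
side [291 267  11  13  88] [296.  271.6]
side [237 275  32  24 462] [251.6 286.5]
side [272 285  14  13 131] [278.2 290.9]
side [291 296  20  16 220] [300.4 303.5]
top [245 220  24  17 290] [256.8 227.8]
top [256 243  12  12  80] [261.8 248.6]
top [249 263  15  15 134] [256.5 269.9]
[491.2  40.8 -10.5] 34.413842946342115 [ 0.1  1.2 -0.8] 16.0667
(array([492.,  93.]), array([0.67181971, 1.67913246]))
[288.3 249.1]
[288.3 247.2]
```

>>> move_arm(rows="0 0.004 0 0 0 0 0.81;0 0.004 0 0 0 0 0.81;0.03 0.004 0 0 0 0 0.81;0.07 0.004 0 0 0 0 0.81;0.1 0.004 0 0 0 0 0.81;0.13 0.004 0 0 0 0 0.81;0.16 0.004 0 0 0 0 0.81;0.18 0.004 0 0 0 0 0.81;0.2 0.004 0 0 0 0 0.81;0.215 0.004 0 0 0 0 0.81;0.225 0.004 0 0 0 0 0.81;0.225 0.004 0 0 0 0 0.81")

```text
clock: 17.17
eef_pos: [492.6, 111.0, -10.4]
tool_rot: [3.141, -0.0, 1.572]
force: [0.2, -0.4, -0.1]
width: 8.3
gripper_force: 0.0
```

```bash
python3 brass.py
```

```text
side [344 235  14  14 160] [350.5 241.2]
side [237 275  32  24 464] [251.6 286.5]
side [271 284  19  14 177] [279.7 290.1]
side [291 296  20  16 219] [300.5 303.5]
top [344 265  12  12  95] [349.4 270.5]
[492.5 110.1 -10.4] 7.816164933949418 [0.3 0.5 0.3] 17.2667
```

>>> move_arm(rows="0.004 0 0 0 0 0 0.81;0.008 0 0 0 0 0 0.81;0.012 0 0 0 0 0 0.81;0.012 0 0 0 0 0 0.81")

```text
clock: 17.6
eef_pos: [492.5, 113.7, -10.4]
tool_rot: [-3.141, 0.0, 1.571]
force: [0.4, -0.2, 0.4]
width: 8.3
gripper_force: 0.2
```

>>> move_arm(rows="0.002 0 0 0 0 0 0.81;0.005 0 0 0 0 0 0.81;0.005 0 0 0 0 0 0.81")

```text
clock: 17.85
eef_pos: [492.3, 114.0, -10.4]
tool_rot: [-3.141, 0.002, 1.57]
force: [0.1, -3.9, 0.4]
width: 8.2
gripper_force: 1.9
```

>>> move_arm(rows="0.003 0 0 0 0 0 0.81;0.006 0 0 0 0 0 0.81;0.006 0 0 0 0 0 0.81")

```text
clock: 18.1
eef_pos: [492.1, 114.2, -10.4]
tool_rot: [-3.14, 0.004, 1.569]
force: [0.4, -6.5, 1.6]
width: 8.0
gripper_force: 3.4
```

```bash
python3 brass.py
```

```text
side [344 235  14  14 161] [350.5 241.1]
side [237 275  32  24 465] [251.7 286.5]
side [271 283  19  15 179] [279.7 289.9]
side [291 296  20  16 221] [300.5 303.5]
top [344 265  12  12  95] [349.4 270.5]
[492.1 114.2 -10.4] 8.11069472958327 [ 0.5 -7.2  1.7] 18.2
```

>>> move_arm(rows="-0.12 0 0 0 0 0 0.81;-0.24 0 -0.03 0 0 0 0;-0.35 -0.06 -0.12 0 0 0 -0.29;-0.46 -0.12 -0.15 0 0 0 -0.29;-0.554 -0.174 -0.15 0 0 0 -0.29;-0.554 -0.174 -0.15 0 0 0 -0.29;-0.554 -0.174 -0.15 0 0 0 -0.29;-0.554 -0.174 -0.1 0 0 0 -0.29;-0.554 -0.174 -0.05 0 0 0 -0.29;-0.554 -0.174 0 0 0 0 -0.29;-0.554 -0.174 0 0 0 0 -0.29;-0.554 -0.174 0 0 0 0 -0.29")

```text
clock: 19.2
eef_pos: [441.1, -46.4, -11.5]
tool_rot: [-3.141, -0.003, 1.574]
force: [0.1, 0.8, 1.2]
width: 55.2
gripper_force: 0.0
```

>>> move_arm(rows="0 0 0 0 0 0 1;0 0 0 0 0 0 1;0 0 0 0 0 0 1;0 0 0 0 0 0 1;0 0 0 0 0 0 1;0 0 0 0 0 0 1;0 0 0 0 0 0 1")

```text
clock: 19.78
eef_pos: [441.1, -48.1, -9.8]
tool_rot: [3.14, -0.001, 1.572]
force: [0.3, 2.8, 6.6]
width: 28.9
gripper_force: 59.3
```

```bash
python3 brass.py
```

```text
side [342 234  12  14 140] [347.8 240.4]
side [237 275  32  24 459] [251.6 286.5]
side [271 283  19  15 180] [279.6 290. ]
side [291 296  20  16 220] [300.5 303.5]
top [245 220  24  17 290] [256.8 227.8]
top [256 243  13  12  93] [261.2 248.6]
top [249 263  15  15 135] [256.5 270. ]
[441.2 -48.1  -9.8] 28.625348117536713 [-0.5  2.6  6.1] 19.8833
```

>>> move_arm(rows="0.05 0 0 0 0 0 1;0.1 0 0 0 0 0 1;0.16 0 0 0 0 0 1;0.22 0 0 0 0 0 1;0.28 0 0 0 0 0 1;0.34 0 0 0 0 0 1;0.4 0 0 0 0 0 1;0.44 0 0 0 0 0 1;0.48 0 0 0 0 0 1;0.48 0 0 0 0 0 1;0.48 0 0 0 0 0 1")

```text
clock: 20.8
eef_pos: [441.0, 96.9, -9.8]
tool_rot: [3.14, -0.002, 1.573]
force: [-0.6, 3.7, 5.7]
width: 29.0
gripper_force: 59.6
```

>>> move_arm(rows="0 0 0 0 0 0 0.05;0 0 0 0 0 0 0.05;0 0 0 0 0 0 0.05;-0.04 0 0 0 0 0 0.05;-0.1 0 0 0 0 0 0.05;-0.17 0 0 0 0 0 0.05;-0.17 0 0 0 0 0 0.05")

```text
clock: 21.38
eef_pos: [439.3, 38.1, -10.8]
tool_rot: [-3.139, 0.005, 1.565]
force: [-0.6, -0.5, 0.3]
width: 40.4
gripper_force: 0.0
```

```bash
python3 brass.py; python3 -c "
from fit import *
d=cam('side')
for P in [(441,92),(441,87),(437,92)]: print(ringc(d,*P,15.5).round(1))"
```

```text
side [313 273  15  16 197] [320.1 279.9]
side [237 275  32  24 462] [251.7 286.5]
side [271 283  19  15 179] [279.6 289.9]
side [291 296  20  16 220] [300.5 303.5]
top [245 220  24  17 290] [256.8 227.8]
top [256 243  13  12  94] [261.4 248.6]
top [249 263  15  15 135] [256.4 269.9]
top [284 268   7   9  31] [286.8 272.2]
[440.3  42.8 -10.5] 40.91783887207729 [ 0.1  1.1 -0.1] 21.4833
[320.7 280.9]
[321.9 279.3]
[322.6 281.4]
```

>>> move_arm(rows="0 0.004 0 0 0 0 0.81;0 0.004 0 0 0 0 0.81;0.03 0.004 0 0 0 0 0.81;0.07 0.004 0 0 0 0 0.81;0.1 0.004 0 0 0 0 0.81;0.13 0.004 0 0 0 0 0.81;0.16 0.004 0 0 0 0 0.81;0.18 0.004 0 0 0 0 0.81;0.2 0.004 0 0 0 0 0.81;0.215 0.004 0 0 0 0 0.81;0.22 0.004 0 0 0 0 0.81;0.22 0.004 0 0 0 0 0.81")

```text
clock: 22.53
eef_pos: [441.6, 110.5, -10.4]
tool_rot: [3.141, -0.0, 1.572]
force: [0.8, 0.7, -0.4]
width: 8.0
gripper_force: 0.0
```

>>> move_arm(rows="0.004 0 0 0 0 0 0.81;0.008 0 0 0 0 0 0.81;0.012 0 0 0 0 0 0.81;0.012 0 0 0 0 0 0.81")

```text
clock: 22.87
eef_pos: [441.5, 113.3, -10.4]
tool_rot: [-3.141, 0.0, 1.571]
force: [0.5, -0.7, -0.3]
width: 8.4
gripper_force: 0.3
```

```bash
python3 brass.py
```

```text
side [237 275  32  24 464] [251.7 286.5]
side [271 283  19  15 179] [279.7 289.9]
side [291 291  26  21 344] [303.  300.9]
[441.5 113.4 -10.4] 7.924761419906919 [-0.4 -1.8 -0.1] 22.9667
```

>>> move_arm(rows="0.003 0 0 0 0 0 0.81;0.006 0 0 0 0 0 0.81;0.009 0 0 0 0 0 0.81;0.009 0 0 0 0 0 0.81")

```text
clock: 23.3
eef_pos: [441.3, 114.6, -10.4]
tool_rot: [-3.141, 0.003, 1.57]
force: [1.2, -5.0, 1.3]
width: 7.8
gripper_force: 2.4
```

>>> move_arm(rows="0.003 0 0 0 0 0 0.81;0.005 0 0 0 0 0 0.81;0.005 0 0 0 0 0 0.81")

```text
clock: 23.55
eef_pos: [441.2, 114.7, -10.4]
tool_rot: [-3.14, 0.005, 1.569]
force: [1.9, -7.8, 1.4]
width: 8.1
gripper_force: 3.6
```

```bash
python3 brass.py
```

```text
side [237 275  32  24 459] [251.6 286.5]
side [271 283  19  15 180] [279.6 290. ]
side [291 291  26  21 345] [303.  300.9]
[441.2 114.7 -10.4] 8.668653969794189 [ 0.2 -7.7  2.4] 23.65
```

>>> move_arm(rows="-0.12 0 0 0 0 0 0.81;-0.24 0 -0.02 0 0 0 0.81;-0.36 0 -0.15 0 0 0 0.3;-0.48 0 -0.3 0 0 0 0.3;-0.6 0 -0.4 0 0 0 0.3;-0.72 0 -0.4 0 0 0 0.3;-0.72 0 -0.4 0 0 0 0.3;-0.72 0 -0.4 0 0 0 0.3;-0.72 0 -0.4 0 0 0 0.3")

```text
clock: 24.4
eef_pos: [442.4, -98.9, 110.1]
tool_rot: [3.139, -0.001, 1.568]
force: [-0.5, 0.1, -0.4]
width: 29.8
gripper_force: 0.0
```

```bash
cat > knob.py <<'E'
from fit import *
brs=[]
for n in("side","top"):
    d=cam(n); g=d["img"].max(2); print(n)
    c=proj(d,(466,133,44)).round().astype(int); print(c, proj(d,[(466,133,55.5),(466,133,33.5)]).round(1).tolist())
    print(g[c[1]-8:c[1]+9,c[0]-10:c[0]+11])
E
python3 knob.py; python3 brass.py
```

```text
side
[298 279] [[298.1, 274.2], [298.6, 283.6]]
[[212 214 213 213 214 215 215 212 212 214 214 217 217 217 217 216 216 215
  215 215 214]
 [213 214 213 215 214 213 208 196 187 188 194 205 217 217 217 216 215 214
  214 213 213]
 [214 214 214 214 211 201 177 147 129 127 139 169 198 217 218 215 215 215
  215 213 213]
 [214 215 215 215 203 167 122  85  67  64  78 114 167 205 217 216 215 214
  214 214 214]
 [213 213 214 214 194 139  75  45  37  37  41  77 144 201 218 215 215 213
  214 214 214]
 [214 215 215 215 193 128  64  38  41  40  36  64 138 197 217 213 214 214
  214 214 214]
 [213 214 217 215 193 129  66  41  42  42  41  64 131 189 206 211 213 213
  214 215 215]
 [204 206 213 214 195 135  72  41  40  37  34  59 118 169 190 198 206 213
  214 215 214]
 [194 195 201 209 192 140  76  43  42  40  33  50 106 157 181 184 191 205
  215 216 215]
 [190 191 195 198 182 134  77  44  39  39  35  49 100 150 171 168 182 207
  216 216 216]
 [191 191 192 193 175 131  72  41  39  39  35  51 100 145 163 165 180 207
  218 215 215]
 [193 192 193 192 178 132  76  44  36  35  33  50  97 139 153 158 181 206
[... 1626 characters left out ...]
 185 179 139  84  92 150
  194 211 220]
 [ 81  84  86  86  84  86  96 124 171 209 214 210 207 191 147  99 123 180
  217 225 228]
 [145 151 154 155 155 157 165 172 190 213 217 216 214 202 172 151 176 213
  225 229 230]
 [193 197 204 207 209 209 211 206 204 214 218 217 216 208 197 200 216 226
  229 230 230]
 [215 211 215 220 222 223 221 216 213 215 217 217 215 205 201 213 222 228
  229 230 230]]
side [237 275  32  24 463] [251.7 286.5]
side [271 283  19  15 179] [279.6 289.9]
side [291 291  26  21 347] [302.9 300.9]
top [245 220  24  17 290] [256.8 227.8]
top [256 243  13  12  92] [261.2 248.6]
top [249 263  19  15 183] [257.8 269.9]
[441.6 -96.3 109.3] 29.916208483845676 [ 0.8 -0.1 -0.2] 24.6
```

>>> move_arm(rows="0.13 0.02 0 0 0 0 0.06;0.26 0.04 0 0 0 0 0.06;0.39 0.06 0 0 0 0 0.06;0.52 0.087 0 0 0 0 0.06;0.65 0.087 0 0 0 0 0.06;0.77 0.087 0 0 0 0 0.06;0.77 0.087 0 0 0 0 0.06;0.77 0.087 0.08 0 0 0 0.06;0.77 0.087 0.16 0 0 0 0.06;0.77 0.087 0.16 0 0 0 0.06")

```text
clock: 25.43
eef_pos: [464.4, 133.2, 58.4]
tool_rot: [-3.135, 0.002, 1.575]
force: [-0.2, -0.5, -0.1]
width: 40.0
gripper_force: 0.0
```

```bash
python3 -c "
from h import *
d=cam('side');s=read_state();print(s['eef_pos'],s['width'],s['force'])
cv2.imwrite('pics/s5.png',d['img'][:,:,::-1])
a=cv2.imread('pics/side0.png')[:,:,::-1].astype(int);m=np.abs(d['img'].astype(int)-a).max(2)
for c in range(272,326,2):
    r=np.where(m[200:282,c]>30)[0]; print(c,200+r.max() if len(r) else None,end='; ')"
```

```text
[465.22508022 133.36395281  59.9618961 ] 40.477216144701195 [0.56203006 0.32782092 0.20294164]
272 237; 274 238; 276 241; 278 252; 280 256; 282 249; 284 261; 286 261; 288 259; 290 256; 292 230; 294 265; 296 268; 298 269; 300 270; 302 270; 304 270; 306 270; 308 270; 310 269; 312 267; 314 263; 316 260; 318 251; 320 251; 322 248; 324 246;
```

>>> move_arm(rows="0.005 0.005 0.04 0 0 0 0.06;0.005 0.005 0.08 0 0 0 0.06;0.005 0.005 0.11 0 0 0 0.06;0.005 0.005 0.135 0 0 0 0.06;0.005 0.005 0.15 0 0 0 0.06;0.005 0.005 0.15 0 0 0 0.06;0.005 0.005 0.15 0 0 0 0.06")

```text
clock: 26.07
eef_pos: [469.2, 134.4, 16.7]
tool_rot: [3.142, -0.0, 1.571]
force: [-0.2, -0.5, 0.0]
width: 40.1
gripper_force: 0.0
```

>>> move_arm(rows="0 0 0 0 0 0 1;0 0 0 0 0 0 1;0 0 0 0 0 0 1;0 0 0 0 0 0 1;0 0 0 0 0 0 1;0 0 0 0 0 0 1")

```text
clock: 26.57
eef_pos: [469.2, 134.4, 17.2]
tool_rot: [3.141, -0.0, 1.571]
force: [-1.5, -0.6, 5.6]
width: 11.4
gripper_force: 58.6
```

>>> move_arm(rows="0 0.015 0 0 0 0 1;0 0.03 0 0 0 0 1;0 0.045 0 0 0 0 1;0 0.06 0 0 0 0 1;0 0.07 0 0 0 0 1;0 0.078 0 0 0 0 1;0 0.078 0 0 0 0 1;0 0.078 0 0 0 0 1")

```text
clock: 27.23
eef_pos: [491.9, 134.0, 17.2]
tool_rot: [-3.141, 0.001, 1.571]
force: [-3.1, 0.1, 8.0]
width: 11.1
gripper_force: 58.9
```

>>> move_arm(rows="0 0.004 0 0 0 0 1;0 0.008 0 0 0 0 1;0 0.012 0 0 0 0 1;0 0.012 0 0 0 0 1")

```text
clock: 27.57
eef_pos: [491.9, 134.0, 17.1]
tool_rot: [-3.136, 0.002, 1.572]
force: [-10.8, -0.3, 13.5]
width: 11.7
gripper_force: 59.6
```

>>> move_arm(rows="0 0.008 0 0 0 0 1;0 0.008 0 0 0 0 1")

```text
clock: 27.73
eef_pos: [491.9, 134.0, 17.0]
tool_rot: [-3.132, 0.003, 1.573]
force: [-15.5, -0.3, 18.0]
width: 11.4
gripper_force: 60.2
```

>>> move_arm(rows="0 -0.02 0 0 0 0 1;0 -0.02 0 0 0 0 0.2;0 -0.02 0 0 0 0 0.06;0 -0.02 0 0 0 0 0.06;0 -0.02 -0.05 0 0 0 0.06;0 -0.02 -0.15 0 0 0 0.06;0 -0.02 -0.3 0 0 0 0.06;-0.15 -0.02 -0.3 0 0 0 0.06;-0.3 -0.02 -0.3 0 0 0 0.06;-0.45 -0.02 -0.3 0 0 0 0.06;-0.6 -0.02 -0.3 0 0 0 0.06;-0.8 -0.02 -0.3 0 0 0 0.06")

```text
clock: 28.73
eef_pos: [492.8, -76.1, 106.8]
tool_rot: [3.141, 0.0, 1.571]
force: [0.9, -0.6, -0.9]
width: 39.8
gripper_force: 0.0
```

```bash
python3 brass.py; python3 - <<'E'
from h import *
d=cam("side");t=cam("top")
a=cv2.resize(d["img"][245:340,215:345,::-1],(780,570),interpolation=cv2.INTER_CUBIC)[:, :480]
b=cv2.resize(t["img"][205:300,230:300,::-1],None,fx=4.5,fy=6,interpolation=cv2.INTER_CUBIC)
cv2.imwrite("pics/fin.png",np.hstack([a,b[:570]]))
E
```

```text
side [237 275  32  24 463] [251.6 286.5]
side [271 283  19  15 181] [279.6 290. ]
side [291 291  26  21 345] [303.  300.9]
top [245 220  24  17 290] [256.8 227.8]
top [256 243  13  12  93] [261.3 248.6]
top [249 263  19  15 183] [257.8 269.9]
[491.6 -83.8 105.7] 40.21268284745877 [-0.2  0.2  0.1] 28.8333
```

View pics/fin.png

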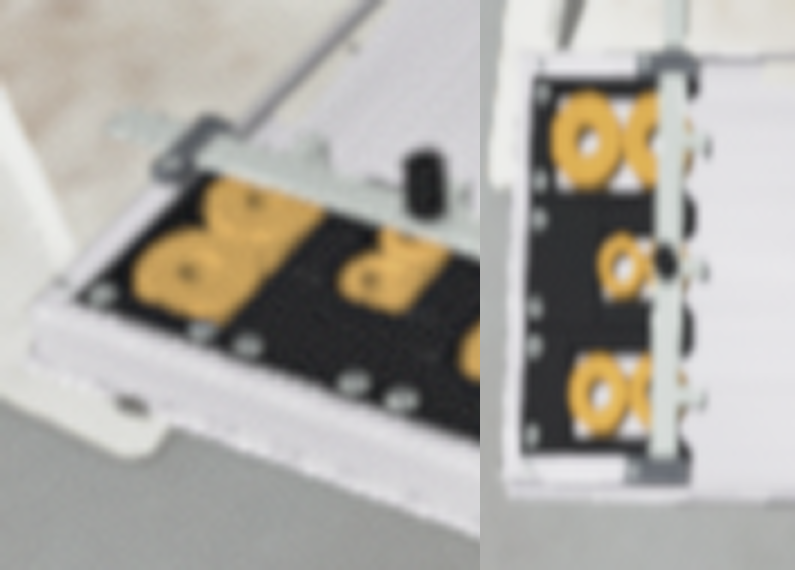

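The picture shows each pair of bushes seated behind its mouth. The right-hand view shows one tooth before the middle of each mouth, at crop (695,140), (695,270) and (695,397). The arm is clear of everything.

```bash
python3 -c "
from cell import *
print(finish_job())"
```

```text
the job is handed in; nothing more can be done
None
```

The three bushes are pushed home beside their twins, the keeper bar is shut with a tooth before each mouth, and I handed the job in at about 29 s; no verdict came back.

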